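# Find the push-button valve with the tired spring

### The arm

A 6-joint arm with a two-finger parallel gripper is mounted at the origin on a cart in front of the work surface, level with it; the furniture and walls round the work are solid. World frame = base frame: x ahead of the robot, y to its left, z up, the work surface at z = 0. Lengths are in mm, angles in rad, forces in N, time in s.
With the tool pointing down it reaches from about 350 to 875 mm from the base axis. Payload 4.2 kg.
Tool frame: the origin (TCP) lies at the very end of the fingers, on their centre line; the grasp point (between the pads) lies arm.grip_depth behind it (arm.grip_depth is the distance from the TCP to the grasp point, in mm); z points along the fingers, y is the direction in which the jaws open and shut (so a half turn about z gives the same grasp; the last joint's range is limited). The gripper opens to 85 mm and grips with 20 to 120 N. Pads are 22 mm wide; open, the fingers measure 114 mm over their backs; the gripper's body (76 mm by 85 mm) begins 54 mm behind the grasp point. The pads swing forward as they close: fully open they stand 13 mm farther back than shut.
Start: joints at [1.493, 0.385, 0.008, 0, -1.194, -0.259], TCP at [206.51, 589.875, 231.312] pointing down, gripper open.
Joint ranges: [-3.14, 3.14], [-1.21, 2.06], [-1.07, 1.41], [-3.16, 2.05], [-2.99, -0.16], [-3.1, 3.1]. Speed limits (rad/s): [2.79, 2.79, 3.14, 3.14, 3.14, 3.14].

### API

Orientations are given as a unit quaternion [x, y, z, w].
In Python, from bench import arm, optics, workorder gives the robot as it stands. The module is installed in compiled form; this text tells all that it offers.
- The arm moves only by the tool play_rows, never from a script. Its arguments are lists of equal length, an entry for each row: "travel": the shift along the tool's x, y, z in m, a list of three; "rotation": the turn, a rotation vector about the tool's x, y, z in rad, a list of three; "grip": the opening, from 0 (shut) to 1 (fully open). In form: {"travel": [[x, y, z], ...], "rotation": [[rx, ry, rz], ...], "grip": [grip, ...]}. A call has 1 to 12 rows; each row shifts and turns the commanded pose from where the row before left it, along the tool's axes as they then stand; what a row does not reach is not made up. A row lasts 1/12 s, in which the tool goes at most 41.7 mm and 7.16 degrees, less where a joint would pass 70% of its speed; a pose out of reach is approached as far as the arm can. A call is refused whole if a number of a shift passes 0.0417 or a number of a turn 0.125, either way. A call with a gripper value outside its range is refused whole. The fingers move at their own pace and stop on an object; the grip force is fixed at half the most. Time passes only in rows, so rows that do not move let the fingers close. It gives the time, the measured TCP pose, the force and the opening at its end, in the units of the state.
- arm.read_state(): the state, without advancing time (a new reading comes with each control period).
- optics.get_image(name): name is "side" or "top" or "wrist"; returns a dict with "image" (420x560x3 uint8, blue, green, red), "depth" (420x560 float32, mm along the optical axis (not along the pixel's ray), 0 where there is no reading), "camera_matrix" (3x3 intrinsics, pixels), "R" (3x3) and "t" (3): a world point X has camera coordinates R X + t; the wrist camera has in their place "hand_eye" (4x4, takes a point from camera to tool coordinates, whose origin is the TCP and whose axes are the flange's). Camera axes: x right, y down, z forward; pixel columns grow to the right and rows downward; lengths in mm; the calibration is good to about 2 mm. The wrist camera is an equidistant fisheye: a pixel r from the principal point sees the ray r / f radians off the axis. A picture is of the moment at which its call begins: read the wrist's pose just before it.
- workorder.job_done(): hands the job in, once; it reports no verdict.
The state is a dict: "clock": time; "joints": joint angles; "joint_vel": joint speeds; "joint_efforts": joint torques, N m; "position": TCP position; "ee_rot": TCP orientation; "contact_force": force on the tool from outside, world axes, zero at the start; "wrist_torque": the same for the moment, N m; "gripper_width": finger opening in mm.
Only numpy, scipy, OpenCV 4.12 (cv2) and the standard library are available. Lean on these libraries where they do the work, as an engineer would, in place of code of your own. Each camera call takes 0.05 s, during which the arm holds its last target. There are 200 camera calls.

### The job

Three look-alike latching push-button valves stand in the aluminium rack, and one of them has a tired spring. Press each button straight down in the rack until it clicks and stays down, feeling how hard it pushes back and never pressing a button with more than 25 N; then lift out the one whose button gives way with clearly less push and set it down upright in the blue box. Leave the other two in the rack with their buttons down, and do not disturb the jar, the tape or the bearing.

Things in the scene. Friction and masses are not known exactly. Their poses are not given: they have to be found in the camera images.
- valve_a_mid (a point): Valve a: centre of the square body of a loose steel push-button valve, about 0.27 kg. Body 38 x 38 x 44 mm (underside 22 mm below this point), round dark collar 33 mm across and 6 mm high on it, then the button. z up, x and y square to the sides. Stands in a 40 mm square pocket 10 mm deep, 34 mm of body above the rack. Sound or tired: only the push of its button tells
- valve_b_mid (a point): Valve b: centre of the square body of a loose steel push-button valve, about 0.27 kg. Body 38 x 38 x 44 mm (underside 22 mm below this point), round dark collar 33 mm across and 6 mm high on it, then the button. z up, x and y square to the sides. Stands in a 40 mm square pocket 10 mm deep, 34 mm of body above the rack. Sound or tired: only the push of its button tells
- valve_c_mid (a point): Valve c: centre of the square body of a loose steel push-button valve, about 0.27 kg. Body 38 x 38 x 44 mm (underside 22 mm below this point), round dark collar 33 mm across and 6 mm high on it, then the button. z up, x and y square to the sides. Stands in a 40 mm square pocket 10 mm deep, 34 mm of body above the rack. Sound or tired: only the push of its button tells
- button_a (a joint): stroke of button a, m: 0 out, 0.0075 down on a rigid stop. The push rises to a peak 1.5 mm down, then eases; past 5 mm the button snaps down with a click and stays; let go sooner, it springs out. Peak push about 11 N in the two sound valves, about 4.5 N in the tired one; all look alike
- button_b (a joint): stroke of button b, m: 0 out, 0.0075 down on a rigid stop. The push rises to a peak 1.5 mm down, then eases; past 5 mm the button snaps down with a click and stays; let go sooner, it springs out. Peak push about 11 N in the two sound valves, about 4.5 N in the tired one; all look alike
- button_c (a joint): stroke of button c, m: 0 out, 0.0075 down on a rigid stop. The push rises to a peak 1.5 mm down, then eases; past 5 mm the button snaps down with a click and stays; let go sooner, it springs out. Peak push about 11 N in the two sound valves, about 4.5 N in the tired one; all look alike
- button_a_top (a point): centre of the top face of the black round button of valve a, 22 mm across, 10 mm proud of the collar when out; it goes down with the button (38 mm above the valve's body centre when out, 30.5 mm when latched down)
- button_b_top (a point): centre of the top face of the black round button of valve b, 22 mm across, 10 mm proud of the collar when out; it goes down with the button (38 mm above the valve's body centre when out, 30.5 mm when latched down)
- button_c_top (a point): centre of the top face of the black round button of valve c, 22 mm across, 10 mm proud of the collar when out; it goes down with the button (38 mm above the valve's body centre when out, 30.5 mm when latched down)
- rack_top (a point): centre of the top face of the fixed aluminium rack, 66 mm (its x) by 222 mm (its y) and 18 mm high, with three square pockets 75 mm apart along its y, one valve in each
- box_floor (a point): centre of the inner floor (4 mm above the bench) of the small blue open box, the reject box, fixed to the bench: 140 mm (its x) by 190 mm (its y) outside, 60 mm high, clear floor about 100 by 148 mm
- grease_jar: bystander: white grease jar with a turquoise lid, 64 mm across, 72 mm high; origin under its centre
- tape_roll: bystander: black roll of tape lying flat, 94 mm across, 20 mm high; origin under its centre
- bearing: bystander: ball bearing lying flat, 68 mm across, 20 mm high; origin under its centre
There are look-alikes about, which are no part of the job. What is shaped like the part that bears valve_b_mid but purple is not meant.

How it is judged:
By the outcome, as a careful person would: the job done as asked, in the order asked, and still so for the second after the job is handed in, with the robot touching nothing.
It also fails if it takes over 72 s, if anything falls off the work surface, if the arm or the gripper's body presses on something with over 40 N, if the wrist force passes 120 N, or if a joint passes its speed limit or range.

## Working session

There is one attempt and no reset: what is moved stays moved. The work goes in short steps, Python scripts to look and compute and a tool call to move; the robot and the scene stay as the last step left them, time stands still between calls to the robot, and variables do not carry over. Pictures are saved under pics/ and viewed, about 8 in all and at most 12, crops included, and the job is handed in when it is done.

Besides the shell and the picture viewer there is one more tool, called as name(argument=value, ...) on one line, values as JSON. play_rows: Moves the arm, as the interface text tells. Its arguments: {"type":"object","properties":{"travel":{"type":"array","items":{"type":"array","items":{"type":"number"}}},"rotation":{"type":"array","items":{"type":"array","items":{"type":"number"}}},"grip":{"type":"array","items":{"type":"number"}}},"required":["travel","rotation","grip"]}

```bash
mkdir -p pics; python3 - <<'E'
from bench import arm, optics
import numpy as np, cv2
s=arm.read_state(); print({k:np.round(v,3) for k,v in s.items()}, arm.grip_depth)
for n in ("top","side"):
    d=optics.get_image(n); np.savez(f"{n}0.npz",**d); cv2.imwrite(f"pics/{n}0.png",d["image"])
    print(n,d["camera_matrix"],np.round(d["R"],3),d["t"])
E
```

```text
{'clock': np.float64(0.0), 'joints': array([ 1.493e+00,  3.860e-01,  7.000e-03, -1.000e-03, -1.194e+00,
       -2.590e-01]), 'joint_vel': array([-0.001,  0.   , -0.   ,  0.001,  0.001,  0.001]), 'joint_efforts': array([-0.0000e+00, -3.9228e+01,  1.8840e+01,  4.1860e+00, -5.0000e-03,
        0.0000e+00]), 'position': array([206.34 , 589.349, 230.226]), 'ee_rot': array([ 0.986, -0.168, -0.   ,  0.001]), 'contact_force': array([0.861, 1.001, 0.175]), 'wrist_torque': array([-0.018, -0.   ,  0.031]), 'gripper_width': np.float64(85.499)} 18.700000000000003
top [[400.2721501    0.         269.79350244]
 [  0.         400.2721501  209.57476525]
 [  0.           0.           1.        ]] [[-0.002 -1.    -0.003]
 [-0.988  0.002 -0.152]
 [ 0.152  0.003 -0.988]] [-40.60601256 540.84875271 891.12350445]
side [[395.1922389    0.         281.40301988]
 [  0.         395.1922389  209.36984684]
 [  0.           0.           1.        ]] [[ 0.966 -0.259 -0.017]
 [-0.16  -0.543 -0.825]
 [ 0.204  0.799 -0.566]] [-536.94988582  108.59733988 1038.73284584]
```

View pics/top0.png

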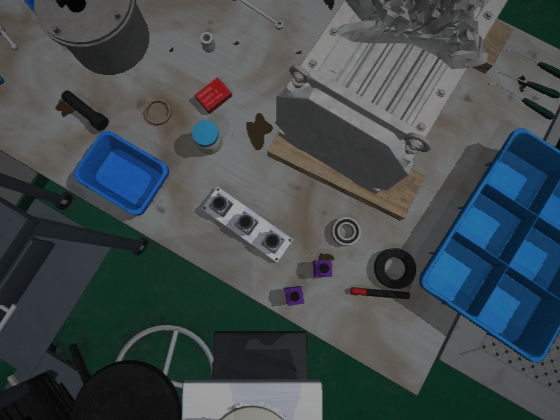

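View pics/side0.png

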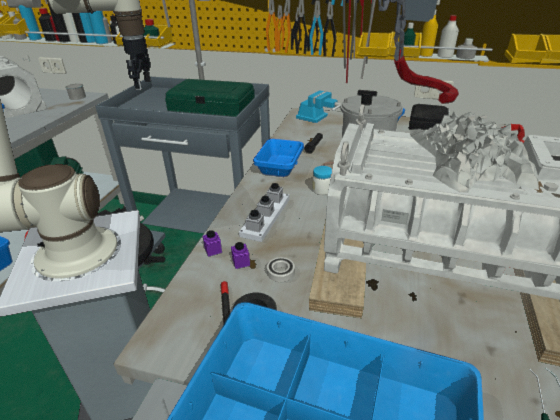

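The top view shows the rack with buttons near (219,203), (243,222) and (272,241), and the reject box at (122,172). The jar is at (205,133), the bearing at (345,232) and the tape at (395,268). The side view confirms this, with the purple decoys separate from the rack.

```bash
cat > h.py <<'E'
import numpy as np, cv2
def ray_plane(d,uv,z):
    K,R,t=d["camera_matrix"],d["R"],d["t"]; c=-R.T@t
    r=R.T@np.linalg.solve(K,[uv[0],uv[1],1.]); return c+r*(z-c[2])/r[2]
def cloud(d):
    K,R,t=d["camera_matrix"],d["R"],d["t"]; v,u=np.mgrid[:420,:560]; D=d["depth"]
    P=np.stack([(u-K[0,2])*D/K[0,0],(v-K[1,2])*D/K[1,1],D],-1); return (P-t)@R
E
python3 - <<'E'
from h import *
for n,ctr in (("top",[(219,203),(243,222),(272,241)]),("side",[(274,187),(264,201),(254,215)])):
    d=np.load(n+"0.npz"); im=d["image"]; P=cloud(d); g=im.max(2)
    for c in ctr:
        r=13 if n=="top" else 8
        m=np.zeros(g.shape,np.uint8); cv2.circle(m,c,r,1,-1)
        M=(m>0)&(d["depth"]>0)&(P[...,2]>64)&(P[...,2]<75)
        v,u=np.nonzero(M); print(n,c,"top pts",M.sum(),P[M].mean(0).round(1),"ray@68",ray_plane(d,(u.mean(),v.mean()),68).round(1), (u.mean().round(1),v.mean().round(1)),'zmax',P[m>0][:,2].max())
    if n=="top":
        # rack: points at 18 mm near
        M=(abs(P[...,2]-18)<5)&(g>130); M[:180]=0;M[270:]=0;M[:,:195]=0;M[:,300:]=0
        print("rack",cv2.minAreaRect(P[M][:,:2].astype(np.float32)), M.sum())
        hsv=cv2.cvtColor(im,cv2.COLOR_BGR2HSV); b=(hsv[...,0]>95)&(hsv[...,0]<118)&(hsv[...,1]>140); b[:120]=0;b[225:]=0;b[:,180:]=0;b[:,:65]=0
        R=b&(P[...,2]>52)&(P[...,2]<68); print("box rim",cv2.minAreaRect(P[R][:,:2].astype(np.float32)),R.sum())
        F=b&(abs(P[...,2]-4)<4); print("floor",cv2.minAreaRect(P[F][:,:2].astype(np.float32)),F.sum(),np.median(P[F],0))
        rg=(slice(115,155),slice(185,225)); J=P[rg][P[rg][...,2]>62]; print("jar",J.mean(0))
        for nm,rg in (("bearing",(slice(215,250),slice(328,362))),("tape",(slice(245,290),slice(370,418)))):
            J=P[rg][(P[rg][...,2]>12)]; print(nm,J.min(0),J.max(0))
big=cv2.resize(np.load("top0.npz")["image"][175:275,190:310],None,fx=6,fy=6,interpolation=cv2.INTER_CUBIC); cv2.imwrite("pics/crop.png",big[:600])
E
```

```text
top (219, 203) top pts 62 [554.4  75.7  66.2] ray@68 [554.1  75.4  68. ] (np.float64(218.2), np.float64(202.1)) zmax 962.9592256844008
top (243, 222) top pts 62 [510.9  14.7  66.2] ray@68 [510.6  14.6  68. ] (np.float64(244.9), np.float64(221.0)) zmax 962.9592256844008
top (272, 241) top pts 61 [467.9 -46.5  66.5] ray@68 [467.8 -46.5  68. ] (np.float64(272.0), np.float64(240.0)) zmax 962.9592256844008
rack ((511.4745788574219, 14.104156494140625), (221.01089477539062, 65.0754165649414), 54.63166809082031) 977
box rim ((628.70703125, 306.65350341796875), (191.45164489746094, 139.77713012695312), 59.50385665893555) 1172
floor ((642.5636596679688, 305.28656005859375), (144.1048583984375, 126.3380355834961), 59.63097381591797) 2006 [630.94491093 311.06810403   2.508754  ]
jar [711.48002366 106.93336709  87.9102802 ]
bearing [ 398.8052487  -255.50710435   12.08280915] [526.51627093 -43.94570544 962.95922568]
tape [ 359.92039371 -381.44579629   12.00907775] [452.43475294 -43.94570544 962.95922568]
side (274, 187) top pts 22 [555.9  71.   66.8] ray@68 [555.4  69.1  68. ] (np.float64(274.8), np.float64(184.4)) zmax 667.8641632622007
side (264, 201) top pts 26 [510.9  10.   66.6] ray@68 [510.4   7.8  68. ] (np.float64(264.6), np.float64(197.5)) zmax 667.8641632622007
side (254, 215) top pts 32 [468.5 -51.3  66.5] ray@68 [468.1 -53.4  68. ] (np.float64(254.3), np.float64(211.8)) zmax 68.60344028491902
```

View pics/crop.png

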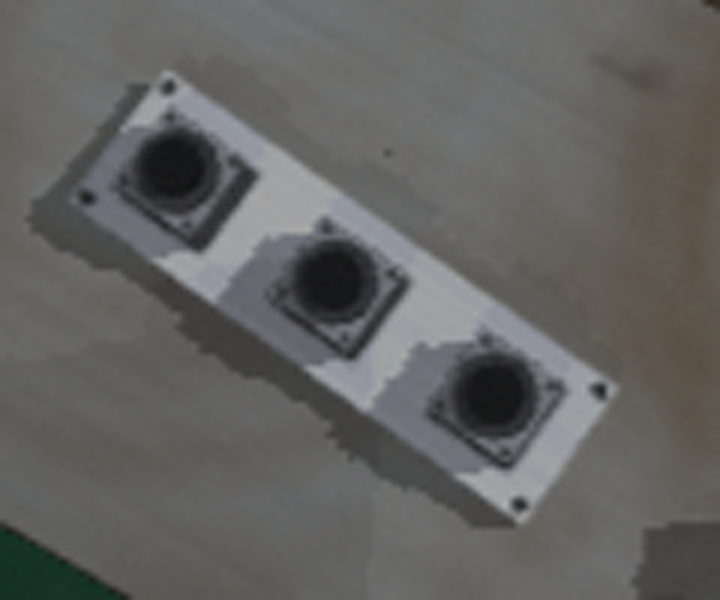

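The crop shows three buttons in a rack whose long axis is about 54.7° in world, so I have what I need. Next I turn the jaws parallel to the rack, shut the gripper and travel to the far valve.

play_rows(travel=[[0,0,0],[0,0,0],[0,0,0],[0.034,0.013,0],[0.034,0.013,0],[0.034,0.013,0],[0.034,0.013,0],[0.034,0.013,0],[0.034,0.013,0],[0.034,0.013,0],[0.034,0.013,0],[0.034,0.013,0]], rotation=[[0,0,0.093],[0,0,0.093],[0,0,0.093],[0,0,0],[0,0,0],[0,0,0],[0,0,0],[0,0,0],[0,0,0],[0,0,0],[0,0,0],[0,0,0]], grip=[0,0,0,0,0,0,0,0,0,0,0,0])

```text
clock: 1.1
position: [389.1, 315.8, 231.1]
ee_rot: [0.953, -0.303, -0.0, 0.0]
contact_force: [0.0, 0.3, 0.2]
gripper_width: 0.2
```

play_rows(travel=[[0.034,0.013,0],[0.034,0.013,0],[0.034,0.013,0],[0.034,0.013,0],[0.034,0.013,0],[0.034,0.013,0],[0.034,0.013,0],[0.034,0.013,0],[0,0,0.03],[0,0,0.03],[0,0,0],[0,0,0]], rotation=[[0,0,0],[0,0,0],[0,0,0],[0,0,0],[0,0,0],[0,0,0],[0,0,0],[0,0,0],[0,0,0],[0,0,0],[0,0,0],[0,0,0]], grip=[0,0,0,0,0,0,0,0,0,0,0,0])

```text
clock: 2.1
position: [549.8, 74.9, 170.0]
ee_rot: [0.953, -0.303, -0.002, 0.002]
contact_force: [-0.3, 0.1, 1.3]
gripper_width: -0.0
```

```bash
cat >> h.py <<'E'
from scipy.spatial.transform import Rotation as Ro
def togo(s,target):
    R=Ro.from_quat(s["ee_rot"]).as_matrix(); return (R.T@(np.array(target)-s["position"])).round(1)
def wrist_px(d,s,X):
    R=Ro.from_quat(s["ee_rot"]).as_matrix(); p=R.T@(np.array(X)-s["position"]); H=np.array(d["hand_eye"])
    c=H[:3,:3].T@(p-H[:3,3]); K=np.array(d["camera_matrix"]); th=np.arctan2(np.hypot(c[0],c[1]),c[2]); ph=np.arctan2(c[1],c[0])
    return np.array([K[0,2]+K[0,0]*th*np.cos(ph),K[1,2]+K[1,1]*th*np.sin(ph)])
def wrist_ray(d,s,uv,z):
    K=np.array(d["camera_matrix"]);H=np.array(d["hand_eye"]);a=(np.array(uv)-K[:2,2])/[K[0,0],K[1,1]];th=np.hypot(*a)
    r=np.array([a[0]/th*np.sin(th),a[1]/th*np.sin(th),np.cos(th)]); R=Ro.from_quat(s["ee_rot"]).as_matrix()
    o=R@H[:3,3]+s["position"]; r=R@H[:3,:3]@r; return o+r*(z-o[2])/r[2]
E
python3 - <<'E'
from h import *
from bench import arm,optics
s=arm.read_state(); d=optics.get_image("wrist"); np.savez("w1.npz",**d,**{"s_"+k:v for k,v in s.items()})
print(s["clock"],s["position"].round(1),Ro.from_quat(s["ee_rot"]).as_euler("xyz",True).round(1),s["contact_force"].round(2),s["gripper_width"],s["joints"].round(2))
print(d["camera_matrix"],np.round(d["hand_eye"],3))
im=d["image"].copy()
for X in ([554.2,75.5,68],[510.7,14.6,68],[467.8,-46.5,68]):
    p=wrist_px(d,s,X); print(X,p.round(1),togo(s,X)); cv2.drawMarker(im,tuple(int(v) for v in p),(0,0,255),0,10)
cv2.imwrite("pics/w1.png",im)
E
```

```text
2.1 [549.8  74.9 170. ] [ 1.798e+02  1.000e-01 -3.530e+01] [-0.32  0.12  1.32] -0.03123655525320945 [ 0.43  0.32 -0.25  0.   -1.    0.53]
[[325.1922621    0.         282.63688875]
 [  0.         325.1922621  209.02264052]
 [  0.           0.           1.        ]] [[ 0.00000e+00 -9.56000e-01 -2.95000e-01  7.58740e+01]
 [ 1.00000e+00  0.00000e+00  1.00000e-03  2.20000e-02]
 [-1.00000e-03 -2.95000e-01  9.56000e-01 -1.42546e+02]
 [ 0.00000e+00  0.00000e+00  0.00000e+00  1.00000e+00]]
[554.2, 75.5, 68] [278.  205.3] [  3.5  -3.4 102. ]
[510.7, 14.6, 68] [371.  205.7] [  3.1  71.4 102.3]
[467.8, -46.5, 68] [451.2 205.5] [  3.4 146.1 102.6]
```

View pics/w1.png

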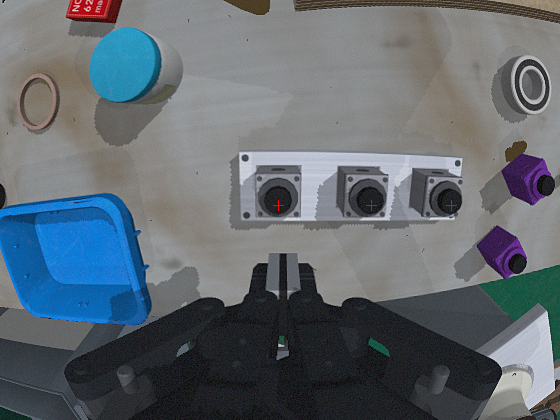

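The red marks sit on the buttons, about 4 px low in the image, which is roughly 2 mm in tool x. I'll descend over the first button now.

play_rows(travel=[[0.005,-0.0035,0.02],[0,0,0.03],[0,0,0.03],[0,0,0.01],[0,0,0.005],[0,0,0.002],[0,0,0.001],[0,0,0],[0,0,0]], rotation=[[0,0,0],[0,0,0],[0,0,0],[0,0,0],[0,0,0],[0,0,0],[0,0,0],[0,0,0],[0,0,0]], grip=[0,0,0,0,0,0,0,0,0])

```text
clock: 2.9
position: [557.8, 76.0, 74.9]
ee_rot: [0.953, -0.303, 0.001, -0.001]
contact_force: [-0.1, 0.6, -0.0]
gripper_width: 0.2
```

play_rows(travel=[[0,0,0.001],[0,0,0.001],[0,0,0.001],[0,0,0.001],[0,0,0],[0,0,0]], rotation=[[0,0,0],[0,0,0],[0,0,0],[0,0,0],[0,0,0],[0,0,0]], grip=[0,0,0,0,0,0])

```text
clock: 3.4
position: [556.7, 75.5, 69.2]
ee_rot: [0.953, -0.303, -0.0, 0.0]
contact_force: [-0.6, 0.1, 0.3]
gripper_width: 0.2
```

play_rows(travel=[[0,0,0.001],[0,0,0]], rotation=[[0,0,0],[0,0,0]], grip=[0,0])

```text
clock: 3.57
position: [556.8, 75.6, 68.2]
ee_rot: [0.953, -0.303, 0.0, 0.0]
contact_force: [0.4, -0.5, 0.2]
gripper_width: 0.4
```

play_rows(travel=[[0,0,0.001],[0,0,0]], rotation=[[0,0,0],[0,0,0]], grip=[0,0])

```text
clock: 3.73
position: [556.9, 75.6, 67.6]
ee_rot: [0.953, -0.303, 0.0, 0.0]
contact_force: [-0.9, -0.0, 2.9]
gripper_width: -0.4
```

play_rows(travel=[[0,0,0.001],[0,0,0]], rotation=[[0,0,0],[0,0,0]], grip=[0,0])

```text
clock: 3.9
position: [556.9, 75.6, 66.6]
ee_rot: [0.953, -0.303, 0.0, -0.0]
contact_force: [-1.5, 0.3, 4.2]
gripper_width: 0.1
```

play_rows(travel=[[0,0,0.0005],[0,0,0]], rotation=[[0,0,0],[0,0,0]], grip=[0,0])

```text
clock: 4.07
position: [556.9, 75.6, 66.0]
ee_rot: [0.953, -0.303, 0.0, -0.0]
contact_force: [-1.2, 1.2, 3.7]
gripper_width: -0.0
```

play_rows(travel=[[0,0,0.0005],[0,0,0]], rotation=[[0,0,0],[0,0,0]], grip=[0,0])

```text
clock: 4.23
position: [556.9, 75.6, 65.3]
ee_rot: [0.953, -0.303, 0.0, -0.0]
contact_force: [-1.2, 0.2, 3.3]
gripper_width: 0.1
```

play_rows(travel=[[0,0,0.001],[0,0,0]], rotation=[[0,0,0],[0,0,0]], grip=[0,0])

```text
clock: 4.4
position: [556.8, 75.6, 63.9]
ee_rot: [0.953, -0.303, 0.0, -0.0]
contact_force: [-0.4, 0.0, 0.6]
gripper_width: -0.0
```

play_rows(travel=[[0,0,0.001],[0,0,0]], rotation=[[0,0,0],[0,0,0]], grip=[0,0])

```text
clock: 4.57
position: [556.4, 75.5, 62.6]
ee_rot: [0.953, -0.303, -0.0, 0.0]
contact_force: [0.5, 0.4, -0.4]
gripper_width: -0.0
```

play_rows(travel=[[0,0,0.001],[0,0,0]], rotation=[[0,0,0],[0,0,0]], grip=[0,0])

```text
clock: 4.73
position: [556.5, 75.5, 61.8]
ee_rot: [0.953, -0.303, -0.0, 0.0]
contact_force: [-0.2, -0.2, -0.1]
gripper_width: -0.0
```

Peak push here was about 4.2 N, then it dropped to 0 as it snapped, so this is likely the tired one. I'll check the next button.

play_rows(travel=[[0,0,-0.01],[0,0,-0.01],[0,0.025,0],[0,0.025,0],[0,0.025,0],[0,0,0],[0,0,0.008],[0,0,0.004],[0,0,0.001],[0,0,0],[0,0,0]], rotation=[[0,0,0],[0,0,0],[0,0,0],[0,0,0],[0,0,0],[0,0,0],[0,0,0],[0,0,0],[0,0,0],[0,0,0],[0,0,0]], grip=[0,0,0,0,0,0,0,0,0,0,0])

```text
clock: 5.65
position: [513.9, 14.9, 69.1]
ee_rot: [0.953, -0.303, -0.0, 0.0]
contact_force: [-0.0, -0.9, 0.4]
gripper_width: -0.2
```

play_rows(travel=[[0,0,0.001],[0,0,0]], rotation=[[0,0,0],[0,0,0]], grip=[0,0])

```text
clock: 5.82
position: [513.7, 14.7, 68.2]
ee_rot: [0.953, -0.303, 0.0, -0.0]
contact_force: [-0.0, 0.6, -0.1]
gripper_width: 0.2
```

play_rows(travel=[[0,0,0.001],[0,0,0]], rotation=[[0,0,0],[0,0,0]], grip=[0,0])

```text
clock: 5.98
position: [513.8, 14.6, 67.9]
ee_rot: [0.953, -0.303, 0.0, -0.0]
contact_force: [-1.8, 0.7, 4.5]
gripper_width: -0.2
```

play_rows(travel=[[0,0,0.001],[0,0,0]], rotation=[[0,0,0],[0,0,0]], grip=[0,0])

```text
clock: 6.15
position: [513.8, 14.6, 67.3]
ee_rot: [0.953, -0.303, 0.0, -0.0]
contact_force: [-2.1, 0.5, 8.2]
gripper_width: -0.1
```

play_rows(travel=[[0,0,0.0005],[0,0,0]], rotation=[[0,0,0],[0,0,0]], grip=[0,0])

```text
clock: 6.32
position: [513.9, 14.6, 67.1]
ee_rot: [0.953, -0.303, 0.001, -0.0]
contact_force: [-3.2, 2.0, 9.1]
gripper_width: 0.2
```

play_rows(travel=[[0,0,0.0005],[0,0,0]], rotation=[[0,0,0],[0,0,0]], grip=[0,0])

```text
clock: 6.48
position: [513.8, 14.6, 66.7]
ee_rot: [0.953, -0.303, 0.001, -0.0]
contact_force: [-2.8, 1.5, 9.9]
gripper_width: -0.4
```

This one is sound. I keep pressing until it snaps.

play_rows(travel=[[0,0,0.001],[0,0,0]], rotation=[[0,0,0],[0,0,0]], grip=[0,0])

```text
clock: 6.65
position: [513.8, 14.6, 65.6]
ee_rot: [0.953, -0.303, 0.001, -0.0]
contact_force: [-2.7, 1.7, 7.2]
gripper_width: -0.0
```

play_rows(travel=[[0,0,0.001],[0,0,0]], rotation=[[0,0,0],[0,0,0]], grip=[0,0])

```text
clock: 6.82
position: [513.8, 14.6, 64.1]
ee_rot: [0.953, -0.303, 0.0, -0.0]
contact_force: [-0.4, 0.5, 2.7]
gripper_width: 0.2
```

play_rows(travel=[[0,0,0.001],[0,0,0]], rotation=[[0,0,0],[0,0,0]], grip=[0,0])

```text
clock: 6.98
position: [513.3, 14.3, 62.0]
ee_rot: [0.953, -0.303, -0.0, 0.0]
contact_force: [-0.9, -0.4, 0.8]
gripper_width: -0.4
```

play_rows(travel=[[0,0,0.0005],[0,0,0]], rotation=[[0,0,0],[0,0,0]], grip=[0,0])

```text
clock: 7.15
position: [513.2, 14.2, 61.4]
ee_rot: [0.953, -0.303, -0.0, 0.0]
contact_force: [0.2, 0.1, -0.5]
gripper_width: -0.0
```

play_rows(travel=[[0,0,-0.01],[0,0,-0.01],[0,0.025,0],[0,0.025,0],[0,0.025,0],[0,0,0],[0,0,0.008],[0,0,0.004],[0,0,0],[0,0,0]], rotation=[[0,0,0],[0,0,0],[0,0,0],[0,0,0],[0,0,0],[0,0,0],[0,0,0],[0,0,0],[0,0,0],[0,0,0]], grip=[0,0,0,0,0,0,0,0,0,0])

```text
clock: 7.98
position: [470.6, -46.3, 69.5]
ee_rot: [0.953, -0.303, -0.0, 0.0]
contact_force: [0.1, 1.5, 0.3]
gripper_width: 0.4
```

play_rows(travel=[[0,0,0.001],[0,0,0.001],[0,0,0]], rotation=[[0,0,0],[0,0,0],[0,0,0]], grip=[0,0,0])

```text
clock: 8.23
position: [470.7, -46.4, 68.0]
ee_rot: [0.953, -0.303, 0.0, -0.0]
contact_force: [-0.3, 1.2, 2.2]
gripper_width: 0.1
```

play_rows(travel=[[0,0,0.001],[0,0,0]], rotation=[[0,0,0],[0,0,0]], grip=[0,0])

```text
clock: 8.4
position: [470.8, -46.5, 67.5]
ee_rot: [0.953, -0.303, 0.001, -0.0]
contact_force: [-2.3, 2.0, 7.3]
gripper_width: 0.2
```

play_rows(travel=[[0,0,0.001],[0,0,0]], rotation=[[0,0,0],[0,0,0]], grip=[0,0])

```text
clock: 8.57
position: [470.8, -46.5, 66.8]
ee_rot: [0.953, -0.303, 0.001, -0.0]
contact_force: [-1.7, 1.9, 10.0]
gripper_width: -0.2
```

play_rows(travel=[[0,0,0.001],[0,0,0]], rotation=[[0,0,0],[0,0,0]], grip=[0,0])

```text
clock: 8.73
position: [470.7, -46.5, 65.8]
ee_rot: [0.953, -0.303, 0.001, -0.0]
contact_force: [-1.9, 2.7, 8.9]
gripper_width: 0.3
```

play_rows(travel=[[0,0,0.001],[0,0,0]], rotation=[[0,0,0],[0,0,0]], grip=[0,0])

```text
clock: 8.9
position: [470.7, -46.5, 64.5]
ee_rot: [0.953, -0.303, 0.001, -0.0]
contact_force: [-1.6, 2.6, 4.6]
gripper_width: 0.2
```

play_rows(travel=[[0,0,0.001],[0,0,0]], rotation=[[0,0,0],[0,0,0]], grip=[0,0])

```text
clock: 9.07
position: [470.1, -46.8, 62.8]
ee_rot: [0.953, -0.303, 0.0, -0.0]
contact_force: [0.0, -0.6, -0.8]
gripper_width: -0.1
```

The third button is sound too (about 10 N) and snapped, so the far valve is the tired one. I'll go back over it with the jaws partly open and check the buttons.

play_rows(travel=[[0,0,-0.03],[0,0,-0.04],[0,-0.03,-0.02],[0,-0.03,0],[0,-0.03,0],[0,-0.03,0],[0,-0.03,0],[0,0,0],[0,0,0]], rotation=[[0,0,0],[0,0,0],[0,0,0],[0,0,0],[0,0,0],[0,0,0],[0,0,0],[0,0,0],[0,0,0]], grip=[0,0,0.66,0.66,0.66,0.66,0.66,0.66,0.66])

```text
clock: 9.82
position: [556.9, 76.5, 151.7]
ee_rot: [0.953, -0.302, -0.001, 0.0]
contact_force: [-0.4, -0.4, -0.8]
gripper_width: 56.4
```

```bash
python3 - <<'E'
from h import *
from bench import arm,optics
s=arm.read_state(); d=optics.get_image("wrist"); t=optics.get_image("top"); np.savez("top1.npz",**t)
print(s["clock"],s["position"].round(1),s["contact_force"].round(2),s["gripper_width"])
im=d["image"].copy()
for X in ([554.2,75.5,60.5],[510.7,14.6,60.5],[467.8,-46.5,60.5]):
    p=wrist_px(d,s,X); print(X,p.round(1),togo(s,X))
    x,y=p.astype(int); g=im[y-30:y+25,x-25:x+25].max(2)<45; v,u=np.nonzero(g); q=(u.mean()+x-25,v.mean()+y-30); print("dark",g.sum(),np.round(q,1),wrist_ray(d,s,q,60.5).round(1))
    D=d["depth"][y-8:y+4,x-6:x+6]; print(np.median(D))
cv2.imwrite("pics/w2.png",cv2.resize(im[120:330,200:520],None,fx=2.4,fy=2.4))
E
```

```text
9.8167 [556.9  76.5 151.7] [-0.38 -0.38 -0.82] 56.391633467963864
[554.2, 75.5, 60.5] [285.4 215.7] [-1.6  2.3 91.2]
dark 588 [285.4 210.9] [557.3  73.3  60.5]
245.50175
[510.7, 14.6, 60.5] [381. 216.] [-2.  77.1 91.4]
dark 555 [379.9 210.5] [515.1  13.1  60.5]
246.05606
[467.8, -46.5, 60.5] [461.8 215.3] [ -1.8 151.8  91.5]
dark 462 [459.6 210.7] [472.9 -46.3  60.5]
245.87158
```

View pics/w2.png

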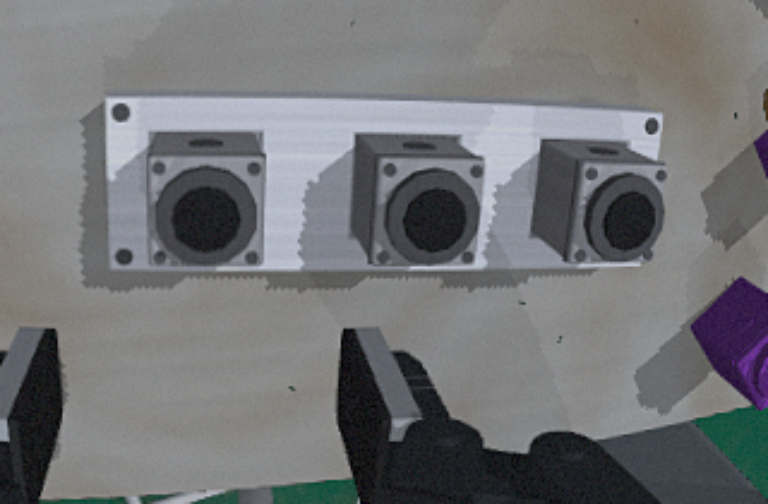

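All three buttons are down at equal depth. I'll centre over the left valve (tool y +2.3 mm) and descend.

play_rows(travel=[[0,0.0023,0.02],[0,0,0.03],[0,0,0.03],[0,0,0.025],[0,0,0.015],[0,0,0.006],[0,0,0.003],[0,0,0],[0,0,0]], rotation=[[0,0,0],[0,0,0],[0,0,0],[0,0,0],[0,0,0],[0,0,0],[0,0,0],[0,0,0],[0,0,0]], grip=[0.66,0.66,0.66,0.66,0.66,0.66,0.66,0.66,0.66])

```text
clock: 10.67
position: [556.2, 73.6, 25.0]
ee_rot: [0.953, -0.303, 0.001, -0.001]
contact_force: [-0.3, 0.2, 0.7]
gripper_width: 56.4
```

play_rows(travel=[[0,0,0],[0,0,0],[0,0,0],[0,0,0],[0,0,0],[0,0,0],[0,0,0],[0,0,0]], rotation=[[0,0,0],[0,0,0],[0,0,0],[0,0,0],[0,0,0],[0,0,0],[0,0,0],[0,0,0]], grip=[0.55,0.5,0.47,0.44,0.42,0.38,0.3,0.3])

```text
clock: 11.33
position: [556.2, 74.2, 24.9]
ee_rot: [0.953, -0.303, 0.001, -0.001]
contact_force: [-1.2, 1.4, 6.1]
gripper_width: 37.0
```

play_rows(travel=[[0,0,0],[0,0,-0.002],[0,0,-0.004],[0,0,-0.006],[0,0,-0.01],[0,0,-0.02],[0,0,-0.03],[0,0,-0.03],[0,0,-0.02],[0,0,0],[0,0,0]], rotation=[[0,0,0],[0,0,0],[0,0,0],[0,0,0],[0,0,0],[0,0,0],[0,0,0],[0,0,0],[0,0,0],[0,0,0],[0,0,0]], grip=[0.3,0.3,0.3,0.3,0.3,0.3,0.3,0.3,0.3,0.3,0.3])

```text
clock: 12.25
position: [555.1, 73.5, 146.9]
ee_rot: [0.953, -0.303, 0.0, -0.001]
contact_force: [0.3, 0.2, -3.5]
gripper_width: 37.0
```

```bash
python3 - <<'E'
from h import *
from bench import arm,optics
s=arm.read_state(); d=optics.get_image("wrist")
print(s["clock"],s["position"].round(1),s["contact_force"].round(2),s["gripper_width"])
print(togo(s,[629,308,147]))
im=d["image"]; cv2.imwrite("pics/w3.png",im)
E
```

```text
12.25 [555.1  73.5 146.9] [ 0.35  0.24 -3.46] 36.96429525036773
[-7.52e+01 -2.34e+02  2.00e-01]
```

View pics/w3.png

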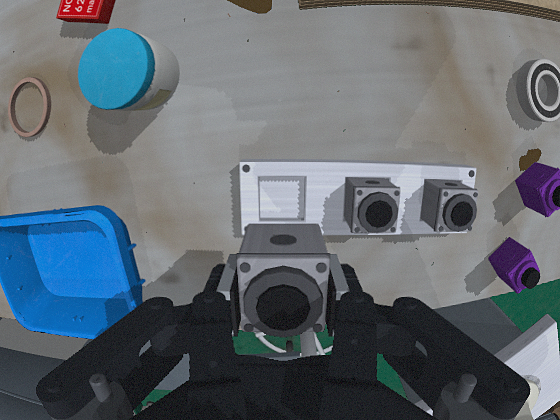

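The valve is held upright, the pocket is empty and the other two are still down. Next I move over the box.

play_rows(travel=[[-0.0075,-0.0234,0],[-0.0075,-0.0234,0],[-0.0075,-0.0234,0],[-0.0075,-0.0234,0],[-0.0075,-0.0234,0],[-0.0075,-0.0234,0],[-0.0075,-0.0234,0],[-0.0075,-0.0234,0],[-0.0075,-0.0234,0],[-0.0075,-0.0234,0],[0,0,0],[0,0,0]], rotation=[[0,0,0],[0,0,0],[0,0,0],[0,0,0],[0,0,0],[0,0,0],[0,0,0],[0,0,0],[0,0,0],[0,0,0],[0,0,-0.084],[0,0,0]], grip=[0.3,0.3,0.3,0.3,0.3,0.3,0.3,0.3,0.3,0.3,0.3,0.3])

```text
clock: 13.3
position: [627.9, 308.5, 141.8]
ee_rot: [0.965, -0.262, -0.002, 0.003]
contact_force: [-1.1, -0.8, -3.7]
gripper_width: 36.9
```

```bash
python3 - <<'E'
from h import *
from bench import arm,optics
s=arm.read_state(); d=optics.get_image("wrist")
print(s["clock"],s["position"].round(1),s["contact_force"].round(2),s["gripper_width"],togo(s,[629,308,147]))
im=d["image"].copy()
for a in (-1,1):
  for b in (-1,1):
    c,q=np.cos(np.radians(59.5)),np.sin(np.radians(59.5))
    p=wrist_px(d,s,[629+a*95*c-b*70*q,307+a*95*q+b*70*c,60]); cv2.drawMarker(im,tuple(int(v) for v in p),(0,0,255),0,12)
cv2.imwrite("pics/w4.png",im)
E
```

```text
13.3 [627.9 308.5 141.8] [-1.15 -0.77 -3.67] 36.89469300297313 [ 1.2 -0.1 -5.2]
```

View pics/w4.png

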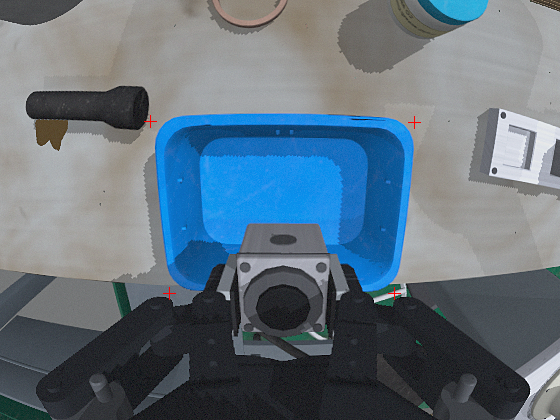

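The box rim lies at my predicted corners, so I'm centred. I'll lower it now.

play_rows(travel=[[0,0,0],[0,0,0.02],[0,0,0.025],[0,0,0.025],[0,0,0.02],[0,0,0.015],[0,0,0.008],[0,0,0.003],[0,0,0],[0,0,0],[0,0,0]], rotation=[[0,0,0],[0,0,0],[0,0,0],[0,0,0],[0,0,0],[0,0,0],[0,0,0],[0,0,0],[0,0,0],[0,0,0],[0,0,0]], grip=[0.3,0.3,0.3,0.3,0.3,0.3,0.3,0.3,0.3,0.3,0.3])

```text
clock: 14.27
position: [630.3, 308.5, 31.5]
ee_rot: [0.965, -0.263, 0.001, -0.001]
contact_force: [-0.0, -0.4, -3.7]
gripper_width: 37.2
```

play_rows(travel=[[0,0,0.003],[0,0,0.003],[0,0,0.002],[0,0,0],[0,0,0]], rotation=[[0,0,0],[0,0,0],[0,0,0],[0,0,0],[0,0,0]], grip=[0.3,0.3,0.3,0.3,0.3])

```text
clock: 14.68
position: [629.2, 308.0, 21.5]
ee_rot: [0.965, -0.263, -0.0, 0.0]
contact_force: [0.6, -0.2, -2.7]
gripper_width: 37.0
```

play_rows(travel=[[0,0,0.001],[0,0,0],[0,0,0]], rotation=[[0,0,0],[0,0,0],[0,0,0]], grip=[0.3,0.3,0.3])

```text
clock: 14.93
position: [629.6, 308.2, 21.0]
ee_rot: [0.965, -0.263, 0.0, -0.0]
contact_force: [-0.6, 0.5, -2.6]
gripper_width: 37.2
```

play_rows(travel=[[0,0,0.001],[0,0,0],[0,0,0]], rotation=[[0,0,0],[0,0,0],[0,0,0]], grip=[0.3,0.3,0.3])

```text
clock: 15.18
position: [629.6, 308.2, 21.0]
ee_rot: [0.965, -0.263, 0.0, -0.0]
contact_force: [-2.5, -0.1, 3.6]
gripper_width: 37.1
```

Contact with the floor. I'll open partly, rise and look.

play_rows(travel=[[0,0,0],[0,0,0],[0,0,0],[0,0,0],[0,0,0],[0,0,0],[0,0,-0.01],[0,0,-0.03],[0,0,-0.035],[0,0,-0.035],[0,0,-0.035],[0,0,0]], rotation=[[0,0,0],[0,0,0],[0,0,0],[0,0,0],[0,0,0],[0,0,0],[0,0,0],[0,0,0],[0,0,0],[0,0,0],[0,0,0],[0,0,0]], grip=[0.47,0.5,0.55,0.66,0.66,0.66,0.66,0.66,0.66,0.66,0.66,0.66])

```text
clock: 16.18
position: [633.6, 310.1, 175.7]
ee_rot: [0.965, -0.262, 0.006, -0.006]
contact_force: [1.0, 0.1, 1.9]
gripper_width: 56.4
```

play_rows(travel=[[-0.035,0,-0.01],[-0.035,0,-0.01],[-0.035,0,0],[0,0,0]], rotation=[[0,0,0],[0,0,0],[0,0,0],[0,0,0]], grip=[0.66,0.66,0.66,0.66])

```text
clock: 16.52
position: [535.1, 364.1, 186.9]
ee_rot: [0.965, -0.26, 0.0, -0.001]
contact_force: [0.3, -1.4, -0.0]
gripper_width: 56.4
```

```bash
python3 - <<'E'
from h import *
from bench import arm,optics
s=arm.read_state(); d=optics.get_image("wrist"); t=optics.get_image("top")
print(s["clock"],s["position"].round(1),s["contact_force"].round(2))
a=np.load("top0.npz"); P=cloud(t); 
for c in [(244.9,221),(272,240)]:
    x,y=int(c[0]),int(c[1]); print("btn z", np.median(cloud(a)[y-2:y+3,x-2:x+3,2]), np.median(P[y-2:y+3,x-2:x+3,2]))
im=np.vstack([cv2.resize(t["image"][100:290,60:430],(560,288)),d["image"][:310]]); cv2.imwrite("pics/f.png",im)
E
```

```text
16.5167 [535.1 364.1 186.9] [ 0.26 -1.4  -0.01]
btn z 65.50031014982392 58.81118988239598
btn z 66.23084184186541 58.124540185889515
```

View pics/f.png

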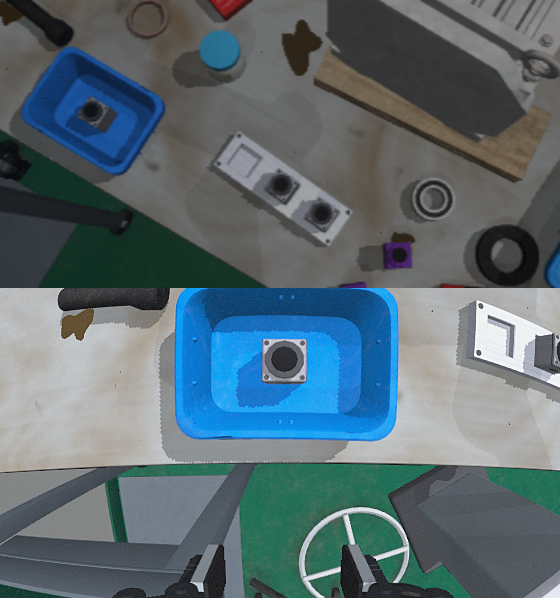

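The valve stands upright in the middle of the box. The other two are still in the rack with their buttons about 7–8 mm lower than before, and the bystanders look untouched.

```bash
python3 -c "
from bench import workorder; print(workorder.job_done())"
```

```text
the job is handed in; nothing more can be done
None
```

I pressed all three buttons until they latched. The one farthest from the robot gave way with clearly less push, so I lifted that valve out and set it upright in the blue box. The job is handed in; it took about 16.5 s of the 72 s allowed.

- **Push felt:** the highest readings were about 4.2 N on the far button, 9.9 N on the middle one and 10.0 N on the near one. I read the force only between small steps, so the true peaks may be slightly higher, but no reading came near 25 N. In each case the force fell to zero when the button clicked.
- **Rack:** the top camera shows the other two valves still in their pockets. Their buttons measure about 58–59 mm high, against 65–66 mm before, so they are down.
- **Box:** the rejected valve stands upright near the middle of the floor, and the gripper is clear of everything.
- **Bystanders:** the jar, tape and bearing look unmoved in the last picture. I judged that by eye and did not measure their positions.
- **Disagreement:** the wrist and top cameras placed the valves 3–5 mm apart. I used values in between, and it caused no trouble in pressing or gripping.

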